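Shut and fasten the lamp case

TASK

Two grey instrument cases stand on the bench with their lids ajar and their hasps up. Shut the lid of the longer case fully, and then swing its hasp forward over the staple until it lies flat on the rim. Leave the shorter case just as it is.

Things in the scene. Friction and masses are not known exactly. Their poses are not given: they have to be found in the camera images.
- long_case: The longer grey case, fixed: 210 mm along y, 154 deep along x, 70 high. Origin: centre of its underside, on the bench; x points from front (robot side) to rear, z up. From above: front rim x -77 to -35 mm, lid x -35 to +65 (top flush with the rim at z 70 when shut, bare beside the hasp). A wire staple, 20 mm wide along y, stands on the rim at x -61, y 0, its top at z 84.
- long_lid (a joint): Lid of the longer case, rad: 0 = shut, positive = front edge raised; it starts 0.25 to 0.45 open. Hinge axis along the case's y at x +65 mm, z 70 mm; lid 10 mm thick, 210 mm wide. A stiff hinge holds it where it is left; 3 to 5 N downward near its front edge closes it, to a firm stop at 0.
- long_hasp (a joint): Steel hasp on that lid, rad: 0 = flat forward over the staple, 1.57 = square to the lid, more = leaning back; starts at 1.3 to 1.9. Shut lid: axis along y at x -35, z 73.5 mm, centred on y 0. Plate 32 mm wide, 3 thick, reaching 64 from the axis; slot for the staple 20 to 32 from it, solid beyond. Flat, its top is at z 75. About 1 N at the tip swings it; stays where left; firm stop at 0.
- short_hasp_tip (a point): Tip of the raised hasp (60 mm from its hinge) of the shorter case, which is to be left alone. That case is 130 mm wide, otherwise like the longer one.

How it is judged:
On the way:
1. the longer case's lid is shut while its hasp is still up (value of joint long_lid below 0.06 rad and value of joint long_hasp above 0.6 rad), for 0.1 s.
At the end, for the whole second after the job is handed in: The longer case's lid is shut (within 0.06 rad), its hasp lies over the staple within 10 degrees of flat, and the tip of the shorter case's hasp is within 15 mm of where it started (value of joint long_lid below 0.06 rad and value of joint long_hasp below 0.175 rad and distance of short_hasp_tip from where it was at the start of the episode below 0.015 m); the robot touches nothing.
It fails at once if the shorter case's lid or hasp was moved (its hasp tip by more than 15 mm) (distance of short_hasp_tip from where it was at the start of the episode above 0.015 m).
It also fails if it takes over 35 s, if anything falls off the work surface, if the arm or the gripper's body presses on something with over 40 N, if the wrist force passes 120 N, or if a joint passes its speed limit or range.

ROBOT

A 7-joint arm with a two-finger parallel gripper is mounted at the origin on a cart in front of the work surface, level with it; the furniture and walls round the work are solid. World frame = base frame: x ahead of the robot, y to its left, z up, the work surface at z = 0. Lengths are in m, angles in rad, forces in N, time in s.
With the tool pointing down it reaches from about 0.35 to 0.9 m from the base axis. Payload 8.1 kg.
Tool frame: the origin (TCP) lies at the centre of the arm's flange, where the gripper is bolted on; the fingertips stand 178 mm ahead of it and the grasp point (between the pads) lies 159 mm ahead of it; z points along the fingers, y is the line along which they close (so a half turn about z gives the same grasp; the last joint's range is limited). The gripper opens to 92 mm and grips with 3 to 60 N. Pads are 19 mm wide; open, the fingers measure 130 mm over their backs; the gripper's body (75 mm by 190 mm) begins 47 mm behind the grasp point.
Start: joints at [-1.363, 0.434, 0.025, 1.573, -0.012, 1.134, -0.075], TCP at [0.191, 0.595, 0.405] pointing down, gripper open.
Joint ranges: [-2.62, 2.62], [-0.44, 2.09], [-1.27, 1.32], [0.08, 2.57], [-1.32, 4.46], [0.12, 2], [-2.74, 2.74]. Speed limits (rad/s): [2.22, 2.22, 3.01, 3.01, 3.14, 3.14, 3.14].

INTERFACE

Orientations are given as a rotation vector (axis times angle).
In Python, from cell import arm gives the robot as it stands. The module is installed in compiled form; this text tells all that it offers.
- The arm moves only by the shell command python3 -m inch 'ROWS' [FORCE]. ROWS is text: rows parted by semicolons, each of 5 numbers parted by spaces: the shift along the tool's x, y, z in m, then the turn about the tool's z in rad, then the finger opening in m, from 0 to 0.0918. In form: x y z roll fingers; .... A call has 1 to 5 rows; each row is the pose to reach, as a shift and turn from the pose commanded when the call began, along the tool's axes at that moment; what a row does not reach only later rows make up. A row lasts 1/10 s, in which the tool goes at most 50 mm and 8.59 degrees, less where a joint would pass 70% of its speed; a pose out of reach is approached as far as the arm can. A call with a gripper value outside its range is refused whole. The fingers move at their own pace and stop on an object; FORCE is the grip in N (left out, the last holds). Time passes only in rows, so rows that repeat a pose let the fingers close. It gives the time, the measured TCP pose, the force, the opening and the grip force at its end, in the units of the state.
- arm.observe(): the state, without advancing time (a new reading comes with each control period).
- arm.get_image(name): name is "scene" or "top" or "wrist"; returns the picture (384x512x3 uint8, red, green, blue); there is no depth.
- arm.get_calibration(name): a dict with "intrinsics" (3x3 intrinsics, pixels), "pose" (4x4, takes a point from camera to world coordinates). Camera axes: x right, y up, looking along -z (the intrinsics and any distortion apply to the point x, -y, -z); pixel columns grow to the right and rows downward; lengths in m; the calibration is good to about 2 mm. A picture is of the moment at which its call begins: read the wrist's pose just before it. get_calibration takes no time and is no camera call; for the wrist camera it gives the pose at the moment of the call.
- arm.sign_off(): hands the job in; it is judged then, once.
Trained networks look in the newest picture that a camera, given by its name, has taken for a name from the list of things; names that differ only in an ending like _2 or _b are one class to them, and where a whole thing is asked for, a point or a joint stands for the part that bears it (a point fixed in the world has none). Each returns a list of dicts, best first, with "conf" (0 to 1); they miss things now and then, are a little off and sometimes report something else, mostly with a low value. They report only what shows in the picture. A call takes as long as a camera call.
- arm.look_for(camera, query): "point" ([row, column] in pixels, amid what is visible of it).
- arm.silhouettes(camera, query): "region" (384x512 bool, what is visible of it) and "point" ([row, column] in pixels, amid what is visible of it).
- arm.place_of(camera, query): "point" ([row, column] in pixels: a listed point, or the origin of a listed thing).
The state is a dict: "clock": time; "joints": joint angles; "dq": joint speeds; "joint_efforts": joint torques, N m; "position": TCP position; "ee_rot": TCP orientation; "force": force on the tool from outside, world axes, zero at the start; "ft_torque": the same for the moment, N m; "width": opening from 0.0 (shut) to 1.0 (fully open); "gripper_force": force on a finger pad.
Only numpy, scipy, OpenCV 4.12 (cv2) and the standard library are available. Lean on these libraries where they do the work, as an engineer would, in place of code of your own. Each camera call takes 0.05 s, during which the arm holds its last target. There are 200 camera calls.

## Working session

There is one attempt and no reset: what is moved stays moved. The work goes in short steps, Python scripts to look and compute and a shell command to move; the robot and the scene stay as the last step left them, time stands still between calls to the robot, and variables do not carry over. Pictures are saved under pics/ and viewed, at most 10 in all, crops included, and the job is handed in when it is done.

```bash
mkdir -p pics; python3 - <<'E'
from cell import arm
import cv2,numpy as np
s=arm.observe();print(s['clock'],s['position'],s['ee_rot'],s['width'])
ims=[]
for c in("scene","top"):
    im=arm.get_image(c);ims.append(im)
    k=arm.get_calibration(c);print(c,k['intrinsics'],k['pose'].tolist() if hasattr(k['pose'],'tolist') else k['pose'])
    for q in("long_case","long_lid","long_hasp","short_hasp_tip"):
        print(q,[(np.round(d['point'],1).tolist(),round(d['conf'],2)) for d in arm.place_of(c,q)][:3],[(np.round(d['point'],1).tolist(),round(d['conf'],2)) for d in arm.look_for(c,q)][:3])
    cv2.imwrite(f'pics/{c}.png',im[:,:,::-1])
E
```

```text
0.0 [0.19109004 0.59484093 0.40398401] [-4.86289448e-01 -3.10360892e+00  2.29717173e-03] 1.001955743934533
scene [[473.7173364    0.         254.25536172]
 [  0.         473.7173364  186.06202576]
 [  0.           0.           1.        ]] [[-0.7564263388486935, 0.5713803012437141, -0.3183453238962438, 0.2163840751881167], [-0.6540738266597724, -0.658867305194104, 0.37159292703831415, 0.3541963031465742], [0.002573552914523165, 0.48930402154172237, 0.8721094835675701, 0.8889782281422562], [0.0, 0.0, 0.0, 1.0]]
long_case [([274.8, 183.4], 0.9)] [([271.2, 177.9], 0.76)]Traceback (most recent call last):
  File "<stdin>", line 9, in <module>
ValueError: it knows: long_case, short_hasp_tip
```

```bash
python3 - <<'E'
from cell import arm
import cv2,numpy as np
def t(f,*a):
    try: return [(np.round(d['point'],1).tolist(),round(d['conf'],2)) for d in f(*a)][:3]
    except ValueError as e: return str(e)
for c in("scene","top"):
    im=arm.get_image(c);cv2.imwrite(f'pics/{c}.png',im[:,:,::-1])
    k=arm.get_calibration(c);K=np.array(k['intrinsics']);P=np.array(k['pose'])
    if c=="top":print(K,P)
    def w(p,z):
        d=P[:3,:3]@(np.array([1,-1,-1])*np.linalg.solve(K,[p[1],p[0],1])); return np.round(P[:3,3]+d*(z-P[2,3])/d[2],4)
    for d in arm.place_of(c,"long_case"): print(c,d,w(d['point'],0))
    for d in arm.place_of(c,"short_hasp_tip"): print(c,d,w(d['point'],.13))
    for q in("long_case","long_lid","long_hasp","short_hasp_tip"): print(q,t(arm.look_for,c,q))
    for d in arm.silhouettes(c,"long_case")[:1]:
        r=d['region'];cs,_=cv2.findContours(r.astype('u1'),0,2);m=max(cs,key=cv2.contourArea);print(r.sum(),cv2.minAreaRect(m))
E
```

```text
scene {'point': [275.7, 182.1], 'conf': 0.59} [0.5162 0.2185 0.    ]
scene {'point': [118.6, 316.8], 'conf': 0.81} [ 0.5001 -0.1679  0.13  ]
long_case [([270.8, 178.2], 0.87)]
long_lid [([254.6, 169.8], 0.9)]
long_hasp [([260.3, 177.1], 0.94)]
short_hasp_tip [([129.1, 319.5], 0.81)]
10420 ((180.78025817871094, 271.84716796875), (91.77999877929688, 122.18710327148438), 61.38954162597656)
[[432.78999285   0.         252.29689819]
 [  0.         432.78999285 196.33106465]
 [  0.           0.           1.        ]] [[ 6.50257365e-03  9.75919773e-01 -2.18032827e-01  3.24558069e-01]
 [-9.99977343e-01  6.72568581e-03  2.81166119e-04  1.79099837e-03]
 [ 1.74081586e-03  2.18026058e-01  9.75941395e-01  1.03387246e+00]
 [ 0.00000000e+00  0.00000000e+00  0.00000000e+00  1.00000000e+00]]
top {'point': [212.6, 160.7], 'conf': 0.97} [0.5136 0.2235 0.    ]
top {'point': [209.0, 324.6], 'conf': 0.45} [ 0.4999 -0.1524  0.13  ]
long_case [([207.4, 154.6], 0.79)]
long_lid [([199.7, 157.2], 0.94)]
long_hasp [([210.1, 148.1], 0.52)]
short_hasp_tip [([216.9, 321.3], 0.47)]
6722 ((155.65008544921875, 208.28799438476562), (101.60261535644531, 70.67316436767578), 17.474775314331055)
```

View pics/top.png

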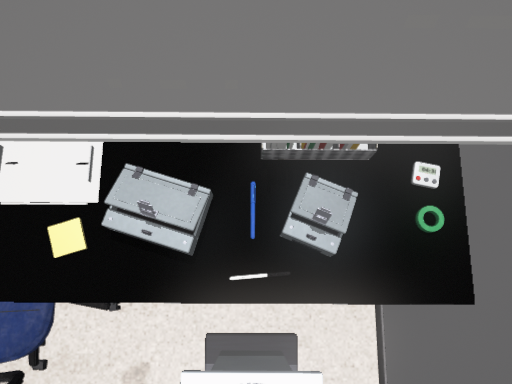

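View pics/scene.png

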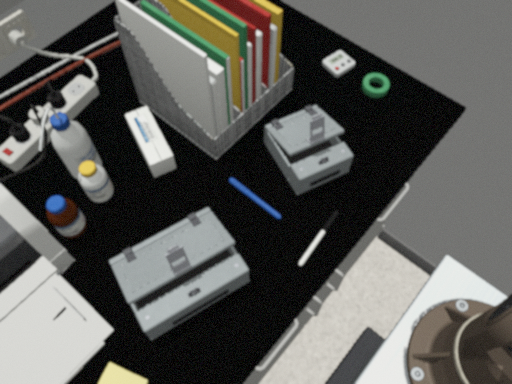

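```bash
python3 - <<'E'
import cv2,numpy as np
a=cv2.imread('pics/top.png')[155:265,90:225];b=cv2.imread('pics/scene.png')[200:345,100:260]
a=cv2.resize(a,None,fx=5.9,fy=5.3,interpolation=2)
cv2.imwrite('pics/c1.png',cv2.resize(cv2.imread('pics/top.png')[155:255,95:220],None,fx=6,fy=6,interpolation=2))
E
```

```text
(no output)
```

View pics/c1.png

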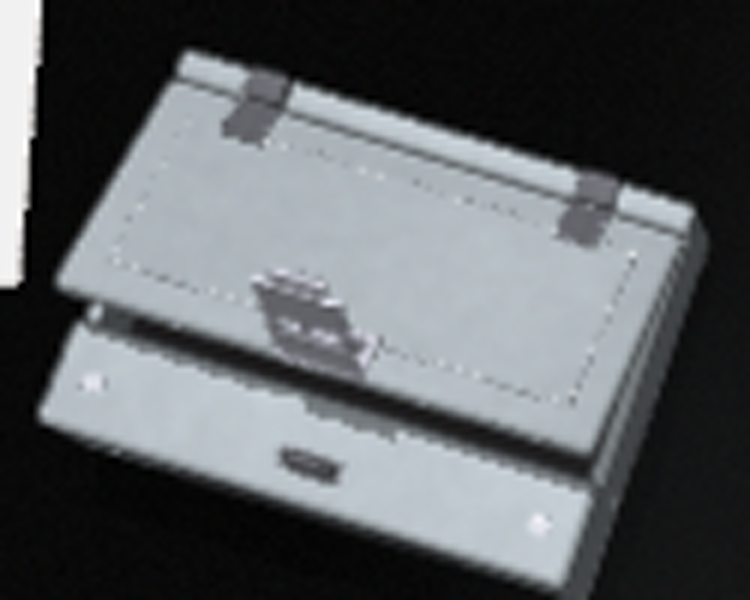

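```bash
cat >h.py <<'E'
import numpy as np
from scipy.spatial.transform import Rotation as R
from cell import arm
def proj(c,p,k=None):
    k=k or arm.get_calibration(c);P=np.array(k['pose']);q=P[:3,:3].T@(np.asarray(p)-P[:3,3]);u=np.array(k['intrinsics'])@(q*[1,-1,-1]);return u[:2]/u[2]
def ray(c,col,row,z,k=None):
    k=k or arm.get_calibration(c);P=np.array(k['pose'])
    d=P[:3,:3]@(np.array([1,-1,-1])*np.linalg.solve(k['intrinsics'],[col,row,1])); return P[:3,3]+d*(z-P[2,3])/d[2]
def world(pose,p): # case->world
    x,y,a=pose;p=np.asarray(p,float);return np.array([x+p[0]*np.cos(a)-p[1]*np.sin(a),y+p[0]*np.sin(a)+p[1]*np.cos(a),p[2]])
def plan(pose,p): # shift in tool axes putting fingertips at case point p; roll to put tool y along case x
    s=arm.observe();T=R.from_rotvec(s['ee_rot']);t=world(pose,p)+[0,0,.178]
    sh=T.inv().apply(t-s['position']);c=T.inv().apply([np.cos(pose[2]),np.sin(pose[2]),0])
    print('shift',sh.round(4),'roll',(-np.arctan2(c[0],c[1])).round(3),'clock',s['clock'],'F',np.round(s['force'],1))
E
python3 - <<'E'
from h import *
from scipy.optimize import least_squares
px=np.array([(38,418),(565,588),(187,50),(695,207)])/6+[95,155]
cs=[(-.077,.105,.07),(-.077,-.105,.07),(.077,.105,.07),(.077,-.105,.07)]
k=arm.get_calibration('top')
r=least_squares(lambda v:np.ravel([proj('top',world(v,c),k)-p for c,p in zip(cs,px)]),[.515,.22,-.33])
print(r.x,r.fun.round(1));pose=r.x;np.save('pose.npy',pose)
print('staple px',proj('top',world(pose,(-.061,0,.08)),k),'seen',312/6+95,465/6+155)
plan(pose,(-.015,.065,.22));
for n,l,hh in [(l,l,hh) for l in(.25,.35,.45) for hh in(1.3,1.6,1.9)]:
    # lid-frame axis at hinge (0.065,0.07)
    def lid(x,z):
        dx=x-.065;dz=z-.07;return (.065+dx*np.cos(l)+dz*np.sin(l),.0,.07-dx*np.sin(l)+dz*np.cos(l))
    tip=lid(-.035-.064*np.cos(hh),.0735+.064*np.sin(hh));e=lid(-.035,.07)
    f=lambda q:(np.array([q[0],q[1]])-[95,155])*6
    print(l,hh,'tip',f(proj('top',world(pose,tip),k)).round(),'lid front corners',[f(proj('top',world(pose,(e[0],y,e[2])),k)).round() for y in(.105,-.105)])
E
```

```text
[ 0.51364009  0.21806438 -0.30040307] [-0.4  0.5  0.   0.5 -0.3 -0.8  0.7 -0.4]
staple px [146.22715964 231.8470055 ] seen 147.0 232.5
shift [-0.4067 -0.1954  0.0068] roll 1.56 clock 0.95 F [ 0.4 -0.1 -0.1]
0.25 1.3 tip [280. 348.] lid front corners [array([ 59., 295.]), array([597., 466.])]
0.25 1.6 tip [301. 298.] lid front corners [array([ 59., 295.]), array([597., 466.])]
0.25 1.9 tip [324. 256.] lid front corners [array([ 59., 295.]), array([597., 466.])]
0.35 1.3 tip [283. 316.] lid front corners [array([ 53., 282.]), array([596., 455.])]
0.35 1.6 tip [306. 268.] lid front corners [array([ 53., 282.]), array([596., 455.])]
0.35 1.9 tip [329. 229.] lid front corners [array([ 53., 282.]), array([596., 455.])]
0.45 1.3 tip [288. 282.] lid front corners [array([ 49., 267.]), array([596., 441.])]
0.45 1.6 tip [312. 236.] lid front corners [array([ 49., 267.]), array([596., 441.])]
0.45 1.9 tip [335. 202.] lid front corners [array([ 49., 267.]), array([596., 441.])]
```

```bash
python3 -m inch '-0.02 -0.045 0 0.14 0.0; -0.04 -0.09 0 0.28 0; -0.06 -0.13 0 0.42 0; -0.09 -0.165 0 0.56 0; -0.12 -0.195 0 0.7 0' && python3 -c "
from h import *
plan(np.load('pose.npy'),(-.015,.065,.22))"
```

```text
clock: 1.45
position: [0.2458, 0.3706, 0.4049]
ee_rot: [-1.528, -2.745, -0.0]
force: [0.8, 0.7, 0.1]
width: 0.611
gripper_force: 0.0
shift [-0.2168  0.1865  0.0068] roll 0.855 clock 1.45 F [0.8 0.7 0.1]
```

```bash
python3 -m inch '-0.04 0.03 0 0.14 0.0; -0.075 0.06 0 0.28 0; -0.11 0.095 0 0.42 0; -0.145 0.125 0 0.57 0; -0.18 0.155 0 0.7 0' && python3 -c "
from h import *
plan(np.load('pose.npy'),(-.015,.065,.22))"
```

```text
clock: 1.95
position: [0.4744, 0.3018, 0.4051]
ee_rot: [-2.377, -2.054, -0.001]
force: [0.8, 1.7, 0.4]
width: 0.175
gripper_force: 0.0
shift [-0.0106  0.0462  0.0071] roll 0.155 clock 1.95 F [0.8 1.7 0.4]
```

```bash
python3 -m inch '-0.01 0.04 0 0.14 0.0; -0.01 0.045 0 0.155 0; -0.01 0.045 0.0 0.155 0;-0.01 0.045 0.0 0.155 0' && python3 - <<'E'
from h import *
import cv2
plan(np.load('pose.npy'),(-.015,.065,.11))
pose=np.load('pose.npy')
im=arm.get_image('wrist');k=arm.get_calibration('wrist')
for y in(.105,-.105):
    print(y,proj('wrist',world(pose,(-.077,y,.07)),k).round())
print(proj('wrist',world(pose,(-.061,0,.084)),k).round())
cv2.imwrite('pics/w1.png',im[:,:,::-1])
E
```

```text
clock: 2.35
position: [0.5149, 0.2871, 0.4045]
ee_rot: [-2.521, -1.873, 0.001]
force: [-0.8, 0.5, -0.3]
width: 0.007
gripper_force: 0.0
shift [-0.0013  0.0044  0.1165] roll 0.008 clock 2.35 F [-0.8  0.5 -0.3]
0.105 [201. 142.]
-0.105 [208. 304.]
[217. 235.]
```

View pics/w1.png

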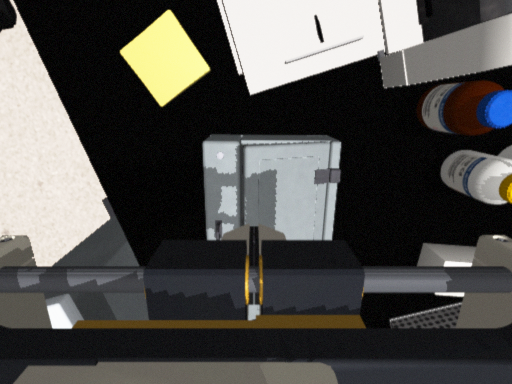

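```bash
python3 -m inch '0 0 0.045 0.008 0.0; 0 0 0.09 0.008 0; 0 0 0.115 0.008 0;0 0 0.13 0.008 0;0 0 0.14 0.008 0' && python3 - <<'E'
from h import *
plan(np.load('pose.npy'),(-.015,.065,.07))
E
```

```text
clock: 2.9
position: [0.5143, 0.2874, 0.2638]
ee_rot: [-2.528, -1.864, 0.002]
force: [-1.5, 0.1, 2.5]
width: 0.006
gripper_force: 1.0
shift [-0.0014  0.0049  0.0158] roll 0.0 clock 2.9 F [-1.5  0.1  2.5]
```

```bash
python3 -m inch '0 0 0.007 0 0; 0 0 0.013 0 0; 0 0 0.017 0 0;0 0 0.019 0 0; 0 0 0.019 0 0'
```

```text
clock: 3.4
position: [0.5159, 0.2866, 0.2481]
ee_rot: [-2.53, -1.86, -0.003]
force: [-8.9, -2.4, 23.5]
width: 0.003
gripper_force: 11.5
```

```bash
python3 -m inch '0 0 -0.04 0 0; 0 0 -0.08 0 0; 0 0 -0.1 0 0;-0.02 0.015 -0.1 0 0; -0.04 0.03 -0.1 0 0' && python3 - <<'E'
from h import *
import cv2
pose=np.load('pose.npy')
plan(pose,(.015,.0,.16))
im=arm.get_image('top');k=arm.get_calibration('top')
for hh in(1.3,1.6,1.9):print(hh,(proj('top',world(pose,(-.035-.064*np.cos(hh),0,.0735+.064*np.sin(hh))),k)-[95,155])*6)
print((proj('top',world(pose,(-.035,0,.0735)),k)-[95,155])*6)
cv2.imwrite('pics/t2.png',cv2.resize(im[155:255,95:220,::-1],None,fx=6,fy=6,interpolation=2))
E
```

```text
clock: 3.9
position: [0.5329, 0.2394, 0.3471]
ee_rot: [2.529, 1.863, 0.005]
force: [0.5, -0.9, -0.7]
width: 0.007
gripper_force: 0.0
shift [-0.0261  0.003   0.0091] roll -0.0 clock 3.9 F [ 0.5 -0.9 -0.7]
1.3 [278.85064203 415.23072245]
1.6 [296.4967117  363.02651045]
1.9 [317.71411583 314.60742833]
[336.04307051 397.62000125]
```

View pics/t2.png

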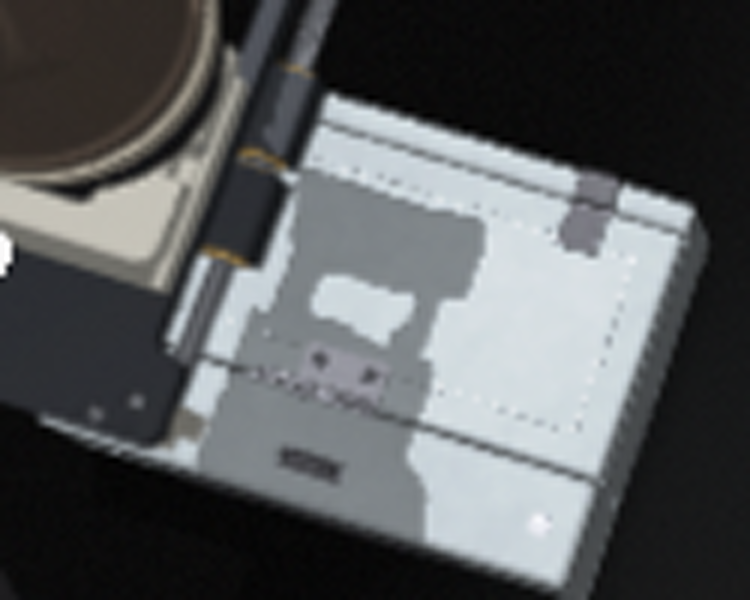

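```bash
python3 -m inch '-0.026 0.003 0 0 0; -0.026 0.003 0.03 0 0; -0.026 0.003 0.058 0 0; -0.026 0.003 0.058 0 0' && python3 - <<'E'
from h import *
plan(np.load('pose.npy'),(-.097,.0,.112))
E
```

```text
clock: 4.35
position: [0.5264, 0.213, 0.2852]
ee_rot: [-2.531, -1.86, 0.007]
force: [-0.3, 0.2, 0.0]
width: 0.004
gripper_force: 0.0
shift [ 0.0007 -0.1107 -0.0044] roll -0.003 clock 4.35 F [-0.3  0.2  0. ]
```

```bash
python3 -m inch '0 -0.012 0 0 0; 0 -0.024 0 0 0; 0 -0.036 0 0 0; 0 -0.048 0 0 0; 0 -0.06 0 0 0' && python3 -m inch '0 -0.012 0 0 0; 0 -0.024 0 0 0; 0 -0.036 0 0 0; 0 -0.05 0 0 0; 0 -0.05 0 0 0'&& python3 - <<'E'
from h import *
import cv2
plan(np.load('pose.npy'),(-.097,.0,.078))
E
```

```text
clock: 4.85
position: [0.4694, 0.232, 0.2883]
ee_rot: [-2.531, -1.861, -0.002]
force: [0.4, 0.4, -1.2]
width: 0.007
gripper_force: 0.5
clock: 5.35
position: [0.4206, 0.2471, 0.2875]
ee_rot: [-2.528, -1.863, 0.003]
force: [1.1, 0.1, 0.2]
width: -0.001
gripper_force: 0.0
shift [-0.0002  0.0005  0.0315] roll -0.001 clock 5.35 F [1.1 0.1 0.2]
```

```bash
python3 -m inch '0 0 0.01 0 0; 0 0 0.02 0 0; 0 0 0.028 0 0; 0 0 0.033 0 0; 0 0 0.033 0 0' && python3 - <<'E'
from h import *
import cv2
plan(np.load('pose.npy'),(-.097,.0,.075))
im=arm.get_image('scene')
cv2.imwrite('pics/s2.png',cv2.resize(im[190:350,90:280,::-1],None,fx=3,fy=3,interpolation=2))
E
```

```text
clock: 5.85
position: [0.4205, 0.2473, 0.2538]
ee_rot: [-2.527, -1.861, 0.008]
force: [-12.3, 3.8, 13.9]
width: 0.002
gripper_force: 10.2
shift [-0.0004  0.0006  0.0008] roll -0.001 clock 5.85 F [-12.3   3.8  13.9]
```

View pics/s2.png

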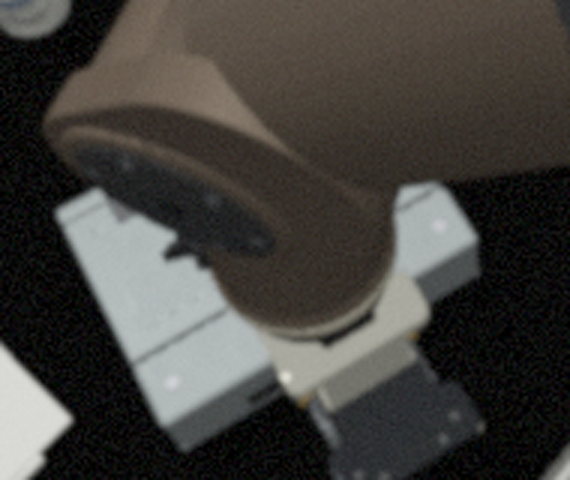

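```bash
python3 -m inch '0 0 -0.03 0 0; 0 0 -0.07 0 0; 0.03 0 -0.11 0 0; 0.08 0 -0.13 0 0; 0.13 0 -0.13 0 0' && python3 - <<'E'
from h import *
import cv2
im=arm.get_image('top')
cv2.imwrite('pics/t3.png',cv2.resize(im[155:255,95:220,::-1],None,fx=6,fy=6,interpolation=2))
k=arm.get_calibration('top');pose=np.load('pose.npy')
for hh in(0,.2,.5,.8):print(hh,(proj('top',world(pose,(-.035-.064*np.cos(hh),0,.0735+.064*np.sin(hh))),k)-[95,155])*6)
E
```

```text
clock: 6.4
position: [0.4622, 0.3678, 0.3881]
ee_rot: [-2.532, -1.857, -0.01]
force: [1.4, 0.1, 0.2]
width: 0.01
gripper_force: 0.0
0 [275.16228976 561.10900341]
0.2 [267.69574082 554.25886477]
0.5 [261.55773149 531.59682261]
0.8 [262.27421615 495.55382086]
```

View pics/t3.png

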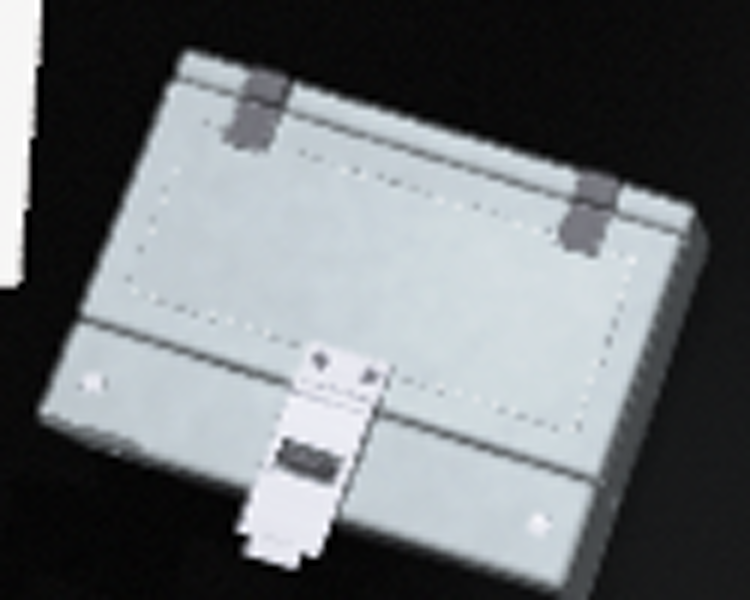

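The picture shows the lid's seam closed all round and the hasp lying forward, with the staple in its slot at about (308,458). The tip is at about (283,555), against (275,561) predicted for flat. The fingertips stopped on the hasp at z 0.076, which also means flat. The arm is clear, so I'm handing in.

```bash
python3 -c "
from cell import arm
print(arm.sign_off())"
```

```text
the job is handed in; nothing more can be done
None
```

I shut the longer case's lid, swung its hasp forward flat over the staple, kept the arm away from the shorter case and handed the job in at about 6.4 s; the sign-off gave no verdict.

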